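# Put the touch-up applicator back in its vial and slide it under the tool shelf

## Robot

A 6-joint arm with a two-finger parallel gripper is mounted at the origin on the work surface. World frame = base frame: x ahead of the robot, y to its left, z up, the work surface at z = 0. Lengths are in mm, angles in rad, forces in N, time in s.
With the tool pointing down it reaches from about 350 to 775 mm from the base axis. Payload 7.3 kg.
Tool frame: the origin (TCP) lies at the very end of the fingers, on their centre line; the grasp point (between the pads) lies 19 mm behind it; z points along the fingers, y is the line along which they close (so a half turn about z gives the same grasp; the last joint's range is limited). The gripper opens to 92 mm and grips with 3 to 60 N. Pads are 19 mm wide; open, the fingers measure 130 mm over their backs; the gripper's body (75 mm by 190 mm) begins 47 mm behind the grasp point.
Start: joints at [-1.344, 0.342, 1.524, -0, 1.275, -0.146], TCP at [191.241, -488.95, 226.741] pointing down, gripper open.
Joint ranges: [-2.53, 2.53], [-0.77, 2.02], [0.04, 2.7], [-1, 4.14], [0.28, 2.66], [-3.11, 3.11]. Speed limits (rad/s): [2.57, 2.57, 3.14, 3.14, 3.14, 3.14].

## Interface

Orientations are given as [roll, pitch, yaw] about the fixed x, y, z axes, in that order (R = Rz(yaw) Ry(pitch) Rx(roll)).
In Python, from plant import bot gives the robot as it stands.
- The arm moves only by the tool jog_arm, never from a script. Its argument "targets" is a list of rows, each an object with "xyz": the shift along the tool's x, y, z as a fraction of full scale, a list of three; "spin": the turn about the tool's z as a fraction of full scale. In form: [{"xyz": [x, y, z], "spin": spin}, ...]. A call has exactly 10 rows; each row shifts and turns the commanded pose from where the row before left it, along the tool's axes as they then stand; what a row does not reach is not made up. Full scale, the value 1, is 80 mm for a shift and 0.1 rad for a turn. A row lasts 1/8 s, in which the tool goes at most 62.5 mm and 10.7 degrees, less where a joint would pass 70% of its speed; a pose out of reach is approached as far as the arm can. A call with a number of a shift or a turn outside -1 to 1 is refused whole. A call with a gripper value outside its range is refused whole. "gripper" is the opening in per cent of the stroke, from 0 (shut) to 100 (fully open), set as the call begins (left out, the last holds). The fingers move at their own pace and stop on an object; the grip force is fixed at half the most. Time passes only in rows, so rows that do not move let the fingers close, or fill a call up. It gives the time, the measured TCP pose, the force, the opening and the grip force at its end, in the units of the state.
- bot.get_obs(): the state, without advancing time (a new reading comes with each control period).
- bot.capture(name): name is "side" or "top"; returns the picture (480x640x3 uint8, blue, green, red); there is no depth.
- bot.get_calibration(name): a dict with "vfov" (degrees; the focal length in pixels is half the picture's height over the tangent of half this angle, whatever the lens; pixels are square), "cx", "cy" (the principal point, pixels), "eye" and "rotation" of the camera in the world. Camera axes: x right, y down, z forward; pixel columns grow to the right and rows downward; lengths in mm; the calibration is good to about 2 mm. A picture is of the moment at which its call begins. get_calibration takes no time and is no camera call.
- bot.close_job(): hands the job in; it is judged then, once.
The state is a dict: "time": time; "joint_positions": joint angles; "dq": joint speeds; "tau": joint torques, N m; "tool_pos": TCP position; "tcp_rot": TCP orientation; "contact_force": force on the tool from outside, world axes, zero at the start; "moment": the same for the moment, N m; "grip_width": finger opening in mm; "finger_force": force on a finger pad.
Only numpy, scipy, OpenCV 4.12 (cv2) and the standard library are available. Lean on these libraries where they do the work, as an engineer would, in place of code of your own. Each camera call takes 0.05 s, during which the arm holds its last target. There are 200 camera calls.

## Task

Put the blue-capped touch-up applicator away: draw the vial carriage right out from under the tool shelf, take the applicator from its wooden block and push its rod down into the vial until the cap sits on the vial's white rim. Then slide the carriage fully home under the shelf, and leave the jar, the red tin and the screwdriver where they are.

Things in the scene. Friction and masses are not known exactly. Their poses are not given: they have to be found in the camera images.
- applicator: Touch-up applicator, loose, about 35 g, standing rod-down in the block: an upright blue round cap 22 mm across, 42 mm tall, white band near its top; below it a straight wooden rod 8 mm thick, 55 mm long, its last 5 mm tapered to 5 mm. Origin: centre of the cap's underside, where the rod begins; z up along the cap (cap z = 0 to 42 mm, rod z = 0 to -55 mm). Its yaw does not matter.
- stand: Dark hardwood block, fixed to the bench, 66 x 66 mm, 65 mm tall, with one central vertical hole 12 mm across and 60 mm deep, in which the applicator's rod stands, its cap resting on the block's top. Origin: centre of the underside; z up.
- station: Fixed wooden track with a tool shelf over one end. Origin: on the bench, beneath the vial when the carriage is home; z up; its own -y is the direction in which the carriage is drawn out. The track is 90 mm wide (x), 16 mm high, from y = -270 to +120 mm. An end panel at y = 105 to 120 mm carries the shelf.
- shelf_edge (a point): Middle of the lower front edge of the shelf board, 150 mm above the bench, at station x = 0, y = -30 mm. The board reaches x = -80 to 80, y = -30 to +120 mm of the station and is 15 mm thick; a green tin and a cork block fixed on it reach 206 mm above the bench at y > 40 mm. Open below on three sides. The vial with the seated applicator passes under it with 28 mm to spare.
- carriage (a joint): Draw of the carriage in m: 0 fully home under the shelf (stop), 0.13 fully drawn out (stop), along the station's -y. It slides with about 2 N of friction and stays where it is left. It starts within 15 mm of home.
- vial_rim (a point): Centre of the vial's mouth, at the top of its white collar, 80 mm above the bench; moves with the carriage; axes parallel to the station's. The amber vial is fixed upright on the carriage: 22 mm across, white collar 26 mm across and 10 mm high, bore 11 mm across and 63 mm deep.
- follower (a joint): Depth in m of the yellow follower, a plug sliding in the vial's bore: at 0 its top is 22 mm below the rim, at 0.035 (bottom) 57 mm. It resists with about 4 N of friction and stays where it is pushed. It starts at 0 to 0.012; the seated rod has pushed it to about 0.033. The applicator's own weight does not move it: it must be pushed down.
- handle_top (a point): Top centre of the red handle, an upright round post on the carriage 105 mm from the vial's axis in the station's -y direction (75 mm or more clear of the shelf edge): top 80 mm above the bench; head 24 mm across from 64 to 80 mm, shank 20 mm across below, down to the carriage plate 14 mm above the bench.
- jar: Bystander: small amber jar with a brass-coloured cap and paper label, 60 mm across, 68 mm tall, loose. Origin: centre of the underside.
- tin: Bystander: red tin, 64 mm across, 60 mm tall, loose. Origin: centre of the underside.
- screwdriver: Bystander: screwdriver with a red handle lying on the bench, 200 mm long, 26 mm thick, loose. Origin: on the bench under its middle; x along it towards the tip.

How it is judged (in metres and radians):
On the way, in this order (a step that is already met when the one before it is completed fails the run):
1. the carriage is drawn out from under the shelf, by 100 mm or more (value of joint carriage above 0.1 m), for 0.2 s.
2. the applicator is pushed down into the vial, its cap on the rim, with the carriage drawn out (z of applicator in the frame of vial_rim between -0.003 and 0.003 m and horizontal distance between applicator and vial_rim below 0.004 m and angle between the z axis of applicator and the z axis of vial_rim, either way round below 0.08 rad and value of joint carriage above 0.05 m), for 0.2 s.
At the end, for the whole second after the job is handed in: The applicator stands in the vial with its cap's underside within 3 mm of the rim, its axis within 4 mm of the vial's and within 0.08 rad of upright in it; the carriage is within 6 mm of fully home under the shelf; all at rest and released (z of applicator in the frame of vial_rim between -0.003 and 0.003 m and horizontal distance between applicator and vial_rim below 0.004 m and angle between the z axis of applicator and the z axis of vial_rim, either way round below 0.08 rad and value of joint carriage below 0.006 m and linear speed of applicator below 0.02 m/s); the robot touches nothing.
It fails at once if the jar is moved by more than 30 mm (distance of jar from where it was at the start of the episode above 0.03 m).
It fails at once if the tin is moved by more than 30 mm (distance of tin from where it was at the start of the episode above 0.03 m).
It fails at once if the screwdriver is moved by more than 30 mm (distance of screwdriver from where it was at the start of the episode above 0.03 m).
It also fails if it takes over 72 s, if anything falls off the work surface, if the arm or the gripper's body presses on something with over 40 N, if the wrist force passes 120 N, or if a joint passes its speed limit or range.

## Working session

There is one attempt and no reset: what is moved stays moved. The work goes in short steps, Python scripts to look and compute and a tool call to move; the robot and the scene stay as the last step left them, time stands still between calls to the robot, and variables do not carry over. Pictures are saved under pics/ and viewed, at most 10 in all, crops included, and the job is handed in when it is done.

Besides the shell and the picture viewer there is one more tool, called as name(argument=value, ...) on one line, values as JSON. jog_arm: Moves the arm, as the interface text tells. Shift numbers are shares of 80 mm and turn numbers shares of 0.1 rad, none past 1 either way. Its arguments: {"type":"object","properties":{"targets":{"type":"array","items":{"type":"object","properties":{"xyz":{"type":"array","items":{"type":"number"}},"spin":{"type":"number"}}}},"gripper":{"type":"number"}},"required":["targets"]}

```bash
mkdir -p pics
python3 - <<'E'
from plant import bot
import cv2
for n in("side","top"):
    cv2.imwrite(f"pics/{n}0.png",bot.capture(n)); print(n,bot.get_calibration(n))
print(bot.get_obs())
E
```

```text
side {'vfov': 42.004152806533476, 'cx': 319.7286424385066, 'cy': 240.3680855388368, 'eye': array([1271.87609154,   28.9210977 , 1328.7894173 ]), 'rotation': array([-2.55596979, -0.00464576,  1.63096471])}
top {'vfov': 44.25599559398146, 'cx': 323.6343550139274, 'cy': 242.12385201752795, 'eye': array([ 406.83838266,    7.24509971, 1318.85925625]), 'rotation': array([-3.07850924, -0.01467466, -1.59327897])}
{'time': 0.1, 'joint_positions': array([-1.34400196e+00,  3.42652176e-01,  1.52489403e+00, -6.64637787e-06,
        1.27540509e+00, -1.46001183e-01]), 'dq': array([-0.00069946, -0.00130607, -0.00280915, -0.00032608, -0.0022421 ,
       -0.00021601]), 'tau': array([ 1.23584363e-03, -4.32002842e+01, -2.44695765e+01,  7.19267805e-02,
        5.26318874e-02, -5.70575651e-05]), 'tool_pos': array([ 191.15383749, -488.58492577,  226.124499  ]), 'tcp_rot': array([-3.14024754e+00, -1.91371614e-04,  3.72797359e-01]), 'contact_force': array([ 0.16945334, -0.23904245,  0.13594563]), 'moment': array([ 0.00284879,  0.01566087, -0.00239928]), 'finger_force': 0.0, 'grip_width': 91.89016493028505}
```

View pics/side0.png

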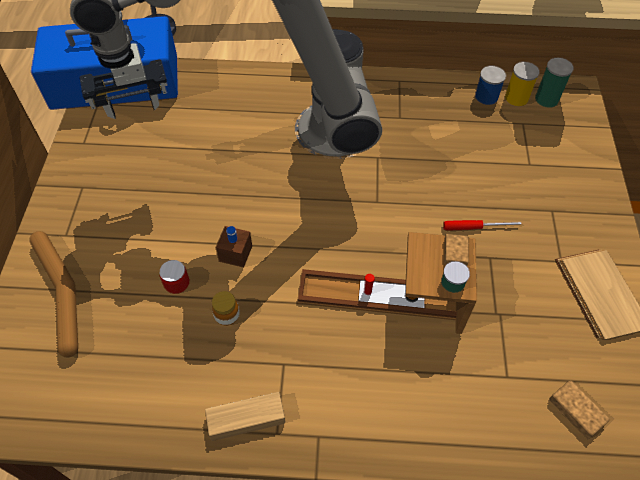

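View pics/top0.png

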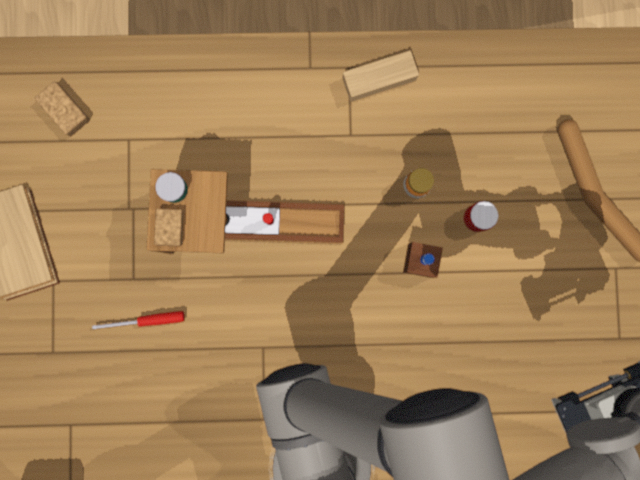

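The side view shows the cap at about (231,231), the handle at (369,280), the tin at (174,275), the jar at (225,305) and the shelf on the right. In the top view the cap is at (428,259), the handle at (268,218) and the shelf on the left, with the track running to the right. Next I measure by colour blobs.

```bash
cat > h.py <<'E'
import cv2,numpy as np
from scipy.spatial.transform import Rotation as R
from plant import bot
def ray(n,uv):
    c=bot.get_calibration(n); f=240/np.tan(np.radians(c['vfov']/2))
    d=R.from_euler('xyz',c['rotation']).as_matrix()@np.array([(uv[0]-c['cx'])/f,(uv[1]-c['cy'])/f,1])
    return np.array(c['eye']),d/np.linalg.norm(d)
def plane(n,uv,z):
    e,d=ray(n,uv); return e+d*(z-e[2])/d[2]
def tri(a,b):
    (e1,d1),(e2,d2)=ray('side',a),ray('top',b)
    s=np.linalg.lstsq(np.c_[d1,-d2],e2-e1,rcond=None)[0]
    p,q=e1+s[0]*d1,e2+s[1]*d2; return (p+q)/2,np.linalg.norm(p-q)
RNG=dict(blue=[(100,120,60),(125,255,255)],red=[(0,190,90),(4,255,255)],dark=[(0,0,0),(179,255,75)],white=[(0,0,185),(179,50,255)])
def blob(img,col,box):
    x0,y0,x1,y1=box; m=cv2.inRange(cv2.cvtColor(img,cv2.COLOR_BGR2HSV),*map(np.array,RNG[col]))[y0:y1,x0:x1]
    n,l,s,c=cv2.connectedComponentsWithStats(m); k=1+np.argmax(s[1:,4])
    return c[k]+[x0,y0],s[k]+[x0,y0,0,0,0]
E
python3 - <<'E'
from h import *
S=cv2.imread('pics/side0.png');T=cv2.imread('pics/top0.png')
for n,c,a,b in(('cap','blue',(215,215,250,250),(415,245,445,275)),('handle','red',(355,265,385,305),(250,205,280,232)),('tinred','red',(155,255,195,300),(460,195,505,240))):
    p,q=blob(S,c,a),blob(T,c,b); print(n,p,q,tri(p[0],q[0]))
print('tin',plane('top',(484,215),60),'jar',plane('top',(421,181),68))
for uv in((226,171),(225,252),(149,169),(148,250)):print('shelf',plane('top',uv,165))
for uv in((344,202),(343,242)):print('track',plane('top',uv,16))
for uv in((412,242),(443,245),(438,277),(405,273)):print('block',plane('top',uv,65))
a=np.hstack([cv2.resize(T[195:280,200:310],None,fx=3.6,fy=3.6,interpolation=2),cv2.resize(T[195:280,395:505],None,fx=3.6,fy=3.6,interpolation=2)])
b=np.hstack([cv2.resize(S[220:305,345:455],None,fx=3.6,fy=3.6,interpolation=2),cv2.resize(S[220:305,175:285],None,fx=3.6,fy=3.6,interpolation=2)])
a=np.vstack([a,b])[:600,:800];cv2.imwrite('pics/c.png',a)
E
```

```text
cap (array([232.01587302, 238.26984127]), array([227, 234,  10,   9,  63])) (array([427.56842105, 258.66315789]), array([421, 254,  13,  10,  95])) (array([ 445.32833405, -230.08231788,   70.15598649]), np.float64(4.872011327899432))
handle (array([369.33846154, 277.61538462]), array([365, 274,  10,   8,  65])) (array([268.01538462, 218.38461538]), array([264, 214,   9,  10,  65])) (array([537.75829444, 104.63660974,  75.27201078]), np.float64(1.9510845139348045))
tinred (array([169.17777778, 282.11111111]), array([161, 278,  18,   7,  45])) (array([469.        , 215.61538462]), array([468, 210,   3,  12,  13])) (array([ 543.01729075, -357.50005109,    8.4114089 ]), np.float64(32.588866754334795))
tin [ 536.96745141 -359.42174704   60.        ] jar [ 612.14457855 -224.46081326   68.        ]
shelf [623.78341122 177.76628907 165.        ]
shelf [464.17016517 181.64204915 165.        ]
shelf [630.73807911 328.70979319 165.        ]
shelf [471.33531026 331.2735258  165.        ]
track [577.05801838 -60.99117219  16.        ]
track [488.0453044  -56.58057329  16.        ]
block [ 481.81660678 -201.44974626   65.        ]
block [ 473.97371394 -267.5534137    65.        ]
block [ 406.06267764 -254.48377602   65.        ]
block [ 416.12577954 -184.42649166   65.        ]
```

View pics/c.png

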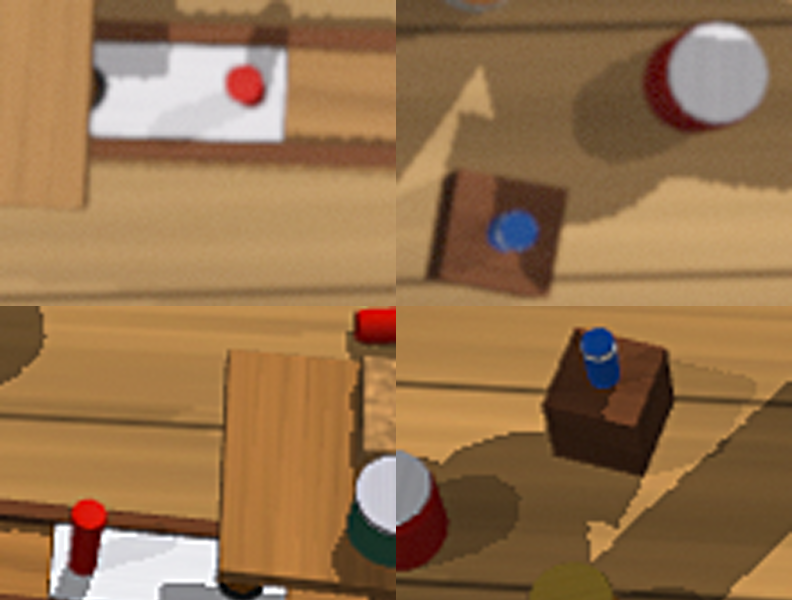

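The crop shows the cap's top disc at top (428.9,258.9) and side (231.4,230.3). The handle's top disc is at top (268.0,218.6) and side (369.4,278.0), and the vial is mostly under the shelf. I check these points against the known heights and turn the tool meanwhile.

Run:
```python
from h import *
for n,a,b,z in(('cap',(231.4,230.3),(428.9,258.9),107),('handle',(369.4,278.0),(268.0,218.6),80)):
    print(n,tri(a,b),plane('side',a,z),plane('top',b,z))
```

```text
cap (array([ 443.80647884, -227.43293512,  102.07506382]), np.float64(3.4228637057745384)) [ 447.31952841 -224.66327811  107.        ] [ 443.69819414 -228.21916131  107.        ]
handle (array([537.52614817, 104.88509132,  73.12708704]), np.float64(2.0350066040545016)) [541.47756591 105.48275863  80.        ] [536.8209411 103.3317496  80.       ]
```

jog_arm(targets=[{"xyz": [0, 0, 0], "spin": -1}, {"xyz": [0, 0, 0], "spin": -1}, {"xyz": [0, 0, 0], "spin": -1}, {"xyz": [0, 0, 0], "spin": -1}, {"xyz": [0, 0, 0], "spin": -1}, {"xyz": [0, 0, 0], "spin": -1}, {"xyz": [0, 0, 0], "spin": -1}, {"xyz": [0, 0, 0], "spin": -1}, {"xyz": [0, 0, 0], "spin": -1}, {"xyz": [0, 0, 0], "spin": -1}], gripper=65)

```text
time: 1.35
tool_pos: [191.2, -488.7, 226.3]
tcp_rot: [-3.141, -0.001, 1.376]
contact_force: [-0.0, -0.4, -0.2]
grip_width: 59.6
finger_force: 0.0
```

jog_arm(targets=[{"xyz": [0, 0, 0], "spin": -0.77}, {"xyz": [0, 0, 0], "spin": -0.77}, {"xyz": [0.63, 0.34, 0], "spin": 0}, {"xyz": [0.63, 0.34, 0], "spin": 0}, {"xyz": [0.63, 0.34, 0], "spin": 0}, {"xyz": [0.63, 0.34, 0], "spin": 0}, {"xyz": [0.63, 0.34, 0], "spin": 0}, {"xyz": [0.63, 0.34, 0], "spin": 0}, {"xyz": [0.63, 0.34, 0], "spin": 0}, {"xyz": [0.63, 0.34, 0], "spin": 0}])

```text
time: 2.6
tool_pos: [427.0, -93.9, 226.6]
tcp_rot: [3.142, 0.0, 1.527]
contact_force: [0.6, -1.2, 0.2]
grip_width: 59.7
finger_force: 0.0
```

jog_arm(targets=[{"xyz": [0.63, 0.32, 0], "spin": 0}, {"xyz": [0.63, 0.32, 0], "spin": 0}, {"xyz": [0.63, 0.32, 0], "spin": 0}, {"xyz": [0.63, 0.32, 0], "spin": 0}, {"xyz": [0, 0, 0.54], "spin": 0}, {"xyz": [0, 0, 0.54], "spin": 0}, {"xyz": [0, 0, 0.54], "spin": 0}, {"xyz": [0, 0, 0.54], "spin": 0}, {"xyz": [0, 0, 0], "spin": 0}, {"xyz": [0, 0, 0], "spin": 0}])

```text
time: 3.85
tool_pos: [538.4, 101.2, 55.1]
tcp_rot: [3.14, -0.0, 1.527]
contact_force: [-0.3, -0.0, 0.7]
grip_width: 59.7
finger_force: 0.0
```

jog_arm(targets=[{"xyz": [0, 0, 0], "spin": 0}, {"xyz": [0, 0, 0], "spin": 0}, {"xyz": [0, 0, 0], "spin": 0}, {"xyz": [0, 0, 0], "spin": 0}, {"xyz": [0, 0, 0], "spin": 0}, {"xyz": [0, 0, 0], "spin": 0}, {"xyz": [0, 0, 0], "spin": 0}, {"xyz": [0, 0, 0], "spin": 0}, {"xyz": [0, 0, 0], "spin": 0}, {"xyz": [0, 0, 0], "spin": 0}], gripper=0)

```text
time: 5.1
tool_pos: [539.8, 101.1, 54.4]
tcp_rot: [3.137, -0.0, 1.527]
contact_force: [6.7, -0.2, -2.7]
grip_width: 23.5
finger_force: 30.0
```

jog_arm(targets=[{"xyz": [-0.2, 0.01, 0], "spin": 0}, {"xyz": [-0.2, 0, 0], "spin": 0}, {"xyz": [-0.2, 0, 0], "spin": 0}, {"xyz": [-0.2, 0, 0], "spin": 0}, {"xyz": [-0.2, 0, 0], "spin": 0}, {"xyz": [-0.2, 0, 0], "spin": 0}, {"xyz": [-0.2, 0, 0], "spin": 0}, {"xyz": [-0.15, 0, 0], "spin": 0}, {"xyz": [0, 0, 0], "spin": 0}, {"xyz": [0, 0, 0], "spin": 0}])

```text
time: 6.35
tool_pos: [532.7, -24.5, 54.3]
tcp_rot: [-3.142, 0.001, 1.526]
contact_force: [2.4, -1.8, 7.3]
grip_width: 22.9
finger_force: 30.0
```

jog_arm(targets=[{"xyz": [0, 0, 0], "spin": 0}, {"xyz": [0, 0, 0], "spin": 0}, {"xyz": [0, 0, 0], "spin": 0}, {"xyz": [0, 0, 0], "spin": 0}, {"xyz": [0, 0, -0.75], "spin": 0}, {"xyz": [0, 0, -0.75], "spin": 0}, {"xyz": [-0.64, -0.245, 0], "spin": 0}, {"xyz": [-0.64, -0.245, 0], "spin": 0}, {"xyz": [-0.64, -0.245, 0], "spin": 0}, {"xyz": [-0.64, -0.245, 0], "spin": 0}], gripper=60)

```text
time: 7.6
tool_pos: [444.6, -225.2, 174.0]
tcp_rot: [3.142, 0.0, 1.527]
contact_force: [1.0, -0.0, -0.0]
grip_width: 54.9
finger_force: 0.0
```

Run:
```python
from h import *
S=bot.capture('side');T=bot.capture('top');cv2.imwrite('pics/side1.png',S);cv2.imwrite('pics/top1.png',T)
rs=lambda i,x,y:cv2.resize(i[y:y+85,x:x+110],None,fx=3.6,fy=3.6,interpolation=2)
a=np.vstack([np.hstack([rs(T,220,180),rs(T,380,200)]),np.hstack([rs(S,300,235),rs(S,175,200)])])
cv2.imwrite('pics/c1.png',a); print(bot.get_obs()['tool_pos'],a.shape)
```

```text
[ 443.69361912 -227.95722375  173.87592611] (612, 792, 3)
```

View pics/c1.png

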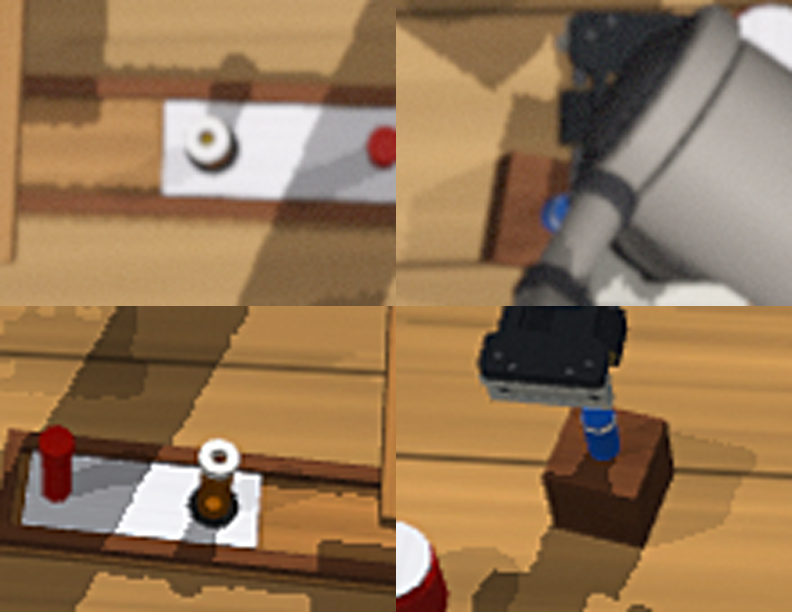

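The vial's rim is in clear view, its mouth at top (277.2,218.9) and side (360.6,277.2). The gripper stands over the cap. I go down and grip it.

Run:
```python
from h import *
a,b=(360.6,277.2),(277.2,218.9)
print(tri(a,b),plane('side',a,80),plane('top',b,80))
S=cv2.imread('pics/side1.png')
p=blob(S,'red',(305,260,325,300));print(p)
a,b=(300+57/3.6,235+134/3.6),(220+383/3.6,180+146/3.6)
print('handle',tri(a,b),plane('side',a,80),plane('top',b,80))
```

```text
(array([536.50769747,  84.96200758,  72.92114014]), np.float64(1.0564022239454265)) [540.62161305  85.1716711   80.        ] [535.78058374  83.99440728  80.        ]
(array([314.87096774, 276.61290323]), array([311, 268,  10,  21, 124]))
handle (array([530.62951197, -19.31058433,  74.61167643]), np.float64(0.6559912717079517)) [533.81091741 -18.77666904  80.        ] [530.10204388 -19.52213895  80.        ]
```

jog_arm(targets=[{"xyz": [0.02, 0.025, 0], "spin": 0}, {"xyz": [0, 0, 0.43], "spin": 0}, {"xyz": [0, 0, 0.43], "spin": 0}, {"xyz": [0, 0, 0.42], "spin": 0}, {"xyz": [0, 0, 0], "spin": 0}, {"xyz": [0, 0, 0], "spin": 0}, {"xyz": [0, 0, 0], "spin": 0}, {"xyz": [0, 0, 0], "spin": 0}, {"xyz": [0, 0, 0], "spin": 0}, {"xyz": [0, 0, 0], "spin": 0}])

```text
time: 8.95
tool_pos: [447.6, -222.5, 71.7]
tcp_rot: [3.141, 0.0, 1.527]
contact_force: [-0.2, 0.2, 0.2]
grip_width: 54.9
finger_force: 0.0
```

jog_arm(targets=[{"xyz": [0, 0, 0], "spin": 0}, {"xyz": [0, 0, 0], "spin": 0}, {"xyz": [0, 0, 0], "spin": 0}, {"xyz": [0, 0, 0], "spin": 0}, {"xyz": [0, 0, 0], "spin": 0}, {"xyz": [0, 0, 0], "spin": 0}, {"xyz": [0, 0, 0], "spin": 0}, {"xyz": [0, 0, 0], "spin": 0}, {"xyz": [0, 0, 0], "spin": 0}, {"xyz": [0, 0, 0], "spin": 0}], gripper=0)

```text
time: 10.2
tool_pos: [447.3, -222.3, 71.5]
tcp_rot: [-3.141, -0.0, 1.527]
contact_force: [-4.3, -0.4, 2.1]
grip_width: 21.3
finger_force: 30.0
```

jog_arm(targets=[{"xyz": [0, 0, -0.53], "spin": 0}, {"xyz": [0, 0, -0.53], "spin": 0}, {"xyz": [0, 0, 0], "spin": 0}, {"xyz": [0.655, 0.163, 0], "spin": 0}, {"xyz": [0.655, 0.163, 0], "spin": 0}, {"xyz": [0.655, 0.163, 0], "spin": 0}, {"xyz": [0.655, 0.163, 0], "spin": 0}, {"xyz": [0.655, 0.163, 0], "spin": 0}, {"xyz": [0.655, 0.163, 0], "spin": 0}, {"xyz": [0, 0, 0], "spin": 0}])

```text
time: 11.45
tool_pos: [539.9, 91.9, 154.9]
tcp_rot: [-3.141, -0.001, 1.532]
contact_force: [0.0, -0.7, -0.5]
grip_width: 21.5
finger_force: 30.0
```

Run:
```python
from h import *
S=bot.capture('side');T=bot.capture('top');cv2.imwrite('pics/side2.png',S);cv2.imwrite('pics/top2.png',T)
rs=lambda i,x,y:cv2.resize(i[y:y+75,x:x+50],None,fx=8,fy=8,interpolation=2)
cv2.imwrite('pics/c2.png',np.hstack([rs(T,255,180),rs(S,335,230)])); print(bot.get_obs())
```

```text
{'time': 11.55, 'joint_positions': array([ 2.28018596e-02,  4.48071768e-01,  1.56952796e+00, -2.04784221e-04,
        1.12547642e+00,  6.53445808e-02]), 'dq': array([-0.03603015, -0.01421345,  0.00860318, -0.0015283 ,  0.00502033,
       -0.00071797]), 'tau': array([ 1.34846002e+00, -4.67565429e+01, -2.29998118e+01,  1.95517782e-01,
       -2.98731007e-03,  4.33638075e-02]), 'tool_pos': array([539.19097747,  88.65775305, 155.09471231]), 'tcp_rot': array([-3.14012438e+00,  2.81156495e-04,  1.52834216e+00]), 'contact_force': array([ 0.85354065, -0.10247751, -0.39738118]), 'moment': array([-0.04584257, -0.11251412, -0.0143782 ]), 'finger_force': 29.995262324810028, 'grip_width': 21.45087980669013}
```

View pics/c2.png

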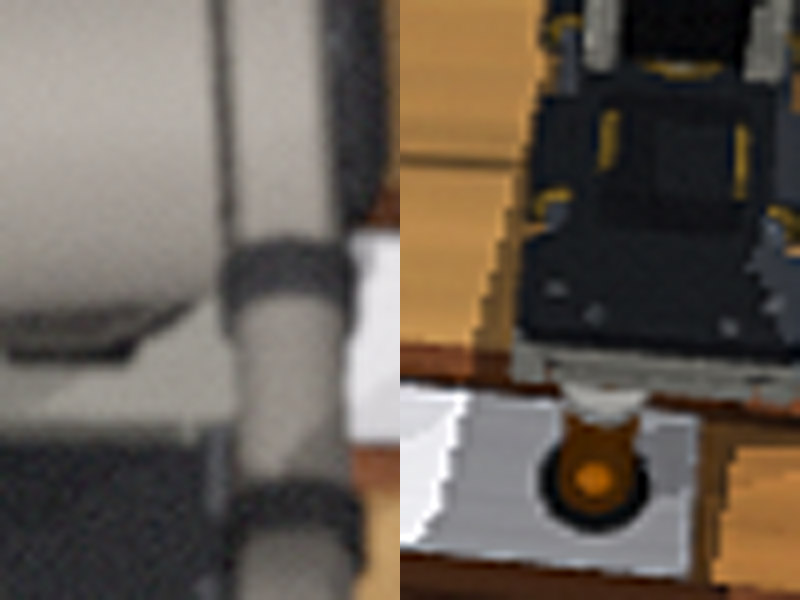

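Here the arm hides the vial from the top camera and the near finger hides the rod from the side camera. I turn the tool in place so that the side camera can see the rod.

jog_arm(targets=[{"xyz": [0, 0, 0], "spin": 1}, {"xyz": [0, 0, 0], "spin": 1}, {"xyz": [0, 0, 0], "spin": 1}, {"xyz": [0, 0, 0], "spin": 1}, {"xyz": [0, 0, 0], "spin": 1}, {"xyz": [0, 0, 0], "spin": 1}, {"xyz": [0, 0, 0], "spin": 1}, {"xyz": [0, 0, 0], "spin": 1}, {"xyz": [0, 0, 0], "spin": 1}, {"xyz": [0, 0, 0], "spin": 0}])

```text
time: 12.8
tool_pos: [539.4, 86.8, 155.9]
tcp_rot: [-3.141, 0.0, 0.626]
contact_force: [-0.1, -0.1, -0.2]
grip_width: 21.4
finger_force: 30.0
```

```bash
cat >> h.py <<'E'
def proj(n,P):
    c=bot.get_calibration(n); f=240/np.tan(np.radians(c['vfov']/2))
    q=R.from_euler('xyz',c['rotation']).as_matrix().T@(np.array(P)-c['eye']); return np.array([c['cx'],c['cy']])+f*q[:2]/q[2]
E
python3 - <<'E'
from h import *
o=bot.get_obs();p=o['tool_pos'];ps=o['tcp_rot'][2];print(p,ps)
S=bot.capture('side');cv2.imwrite('pics/side3.png',S)
for d in(0,-4):
    q=p+d*np.array([np.cos(ps),np.sin(ps),0])
    for h in(-6.5,-30,-61.5):print(d,h,proj('side',q+[0,0,h]))
print('rim',proj('side',(538.9,84.6,80)))
cv2.imwrite('pics/c3.png',cv2.resize(S[230:305,325:400],None,fx=8,fy=8,interpolation=2))
E
```

```text
[539.39005788  86.84887333 155.9265443 ] 0.6255964640298717
0 -6.5 [363.22263157 260.98384337]
0 -30 [362.5678081  266.47577236]
0 -61.5 [361.7181748  273.60154886]
-4 -6.5 [362.19862471 259.68537905]
-4 -30 [361.55892065 265.18812811]
-4 -61.5 [360.72886918 272.32824996]
rim [360.37034285 276.54222025]
```

View pics/c3.png

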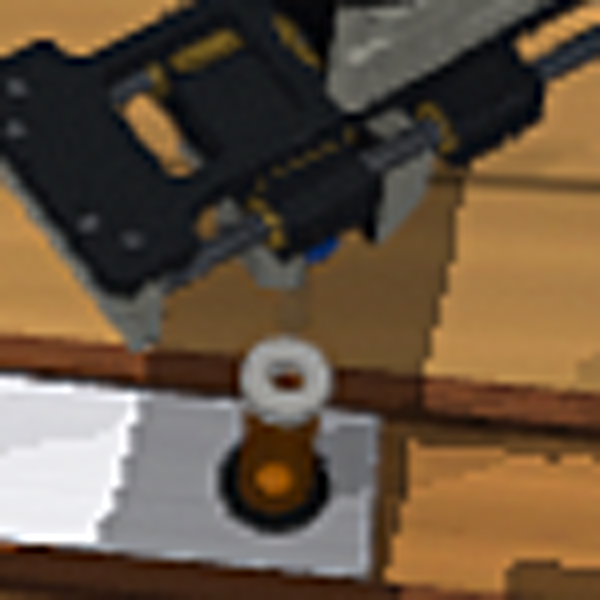

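The rod shows at (361.5,269) with its tip near (361.3,272), against a rim centre of (360.8,277.1). So the cap sits about 4 mm towards the tool's -x, as I had estimated. I turn back and correct by +2 mm along x.

jog_arm(targets=[{"xyz": [0, 0, 0], "spin": -1}, {"xyz": [0, 0, 0], "spin": -1}, {"xyz": [0, 0, 0], "spin": -1}, {"xyz": [0, 0, 0], "spin": -1}, {"xyz": [0, 0, 0], "spin": -1}, {"xyz": [0, 0, 0], "spin": -1}, {"xyz": [0, 0, 0], "spin": -1}, {"xyz": [0, 0, 0], "spin": -1}, {"xyz": [0, 0, 0], "spin": -1}, {"xyz": [0.022, 0, 0], "spin": 0}])

```text
time: 14.1
tool_pos: [539.6, 89.5, 156.1]
tcp_rot: [-3.141, 0.0, 1.527]
contact_force: [0.1, 0.5, -0.4]
grip_width: 21.1
finger_force: 30.0
```

jog_arm(targets=[{"xyz": [0, 0, 0.06], "spin": 0}, {"xyz": [0, 0, 0.06], "spin": 0}, {"xyz": [0, 0, 0.04], "spin": 0}, {"xyz": [0, 0, 0.03], "spin": 0}, {"xyz": [0, 0, 0.03], "spin": 0}, {"xyz": [0, 0, 0.02], "spin": 0}, {"xyz": [0, 0, 0], "spin": 0}, {"xyz": [0, 0, 0], "spin": 0}, {"xyz": [0, 0, 0], "spin": 0}, {"xyz": [0, 0, 0], "spin": 0}])

```text
time: 15.35
tool_pos: [539.7, 90.1, 137.2]
tcp_rot: [3.141, 0.0, 1.527]
contact_force: [0.1, -0.1, -0.6]
grip_width: 21.6
finger_force: 30.0
```

The tip is about 4 mm below the rim with no contact force, so it is in the bore. I trim y and continue.

jog_arm(targets=[{"xyz": [-0.012, -0.005, 0], "spin": 0}, {"xyz": [0, 0, 0.03], "spin": 0}, {"xyz": [0, 0, 0.03], "spin": 0}, {"xyz": [0, 0, 0.03], "spin": 0}, {"xyz": [0, 0, 0.03], "spin": 0}, {"xyz": [0, 0, 0.03], "spin": 0}, {"xyz": [0, 0, 0], "spin": 0}, {"xyz": [0, 0, 0], "spin": 0}, {"xyz": [0, 0, 0], "spin": 0}, {"xyz": [0, 0, 0], "spin": 0}])

```text
time: 16.6
tool_pos: [539.3, 89.1, 125.2]
tcp_rot: [3.141, 0.0, 1.527]
contact_force: [0.1, 0.2, -0.7]
grip_width: 21.2
finger_force: 30.0
```

jog_arm(targets=[{"xyz": [0, 0, 0.05], "spin": 0}, {"xyz": [0, 0, 0.05], "spin": 0}, {"xyz": [0, 0, 0.05], "spin": 0}, {"xyz": [0, 0, 0.05], "spin": 0}, {"xyz": [0, 0, 0.05], "spin": 0}, {"xyz": [0, 0, 0.05], "spin": 0}, {"xyz": [0, 0, 0.05], "spin": 0}, {"xyz": [0, 0, 0.05], "spin": 0}, {"xyz": [0, 0, 0], "spin": 0}, {"xyz": [0, 0, 0], "spin": 0}])

```text
time: 17.85
tool_pos: [538.9, 89.1, 92.6]
tcp_rot: [-3.141, 0.0, 1.527]
contact_force: [0.4, 0.6, -1.2]
grip_width: 21.4
finger_force: 30.0
```

jog_arm(targets=[{"xyz": [0, 0, 0.02], "spin": 0}, {"xyz": [0, 0, 0.02], "spin": 0}, {"xyz": [0, 0, 0.02], "spin": 0}, {"xyz": [0, 0, 0.015], "spin": 0}, {"xyz": [0, 0, 0.01], "spin": 0}, {"xyz": [0, 0, 0], "spin": 0}, {"xyz": [0, 0, 0], "spin": 0}, {"xyz": [0, 0, 0], "spin": 0}, {"xyz": [0, 0, 0], "spin": 0}, {"xyz": [0, 0, 0], "spin": 0}])

```text
time: 19.1
tool_pos: [539.2, 89.1, 86.5]
tcp_rot: [3.142, 0.0, 1.527]
contact_force: [-1.8, 0.0, 4.3]
grip_width: 21.5
finger_force: 30.0
```

jog_arm(targets=[{"xyz": [0, 0, 0.01], "spin": 0}, {"xyz": [0, 0, 0.01], "spin": 0}, {"xyz": [0, 0, 0], "spin": 0}, {"xyz": [0, 0, 0], "spin": 0}, {"xyz": [0, 0, 0], "spin": 0}, {"xyz": [0, 0, 0], "spin": 0}, {"xyz": [0, 0, 0], "spin": 0}, {"xyz": [0, 0, 0], "spin": 0}, {"xyz": [0, 0, 0], "spin": 0}, {"xyz": [0, 0, 0], "spin": 0}])

```text
time: 20.35
tool_pos: [539.3, 89.1, 86.3]
tcp_rot: [3.141, 0.0, 1.527]
contact_force: [-7.1, -0.2, 15.3]
grip_width: 20.9
finger_force: 30.0
```

The downward motion stopped at z 86.3 with 15 N, so the cap is seated. I release, lift, move back over the handle and look.

jog_arm(targets=[{"xyz": [0, 0, 0], "spin": 0}, {"xyz": [0, 0, 0], "spin": 0}, {"xyz": [0, 0, 0], "spin": 0}, {"xyz": [0, 0, 0], "spin": 0}, {"xyz": [0, 0, 0], "spin": 0}, {"xyz": [0, 0, -0.4], "spin": 0}, {"xyz": [0, 0, -0.5], "spin": 0}, {"xyz": [-0.7, 0, 0], "spin": 0}, {"xyz": [-0.7, 0, 0], "spin": 0}, {"xyz": [0, 0, 0], "spin": 0}], gripper=60)

```text
time: 21.6
tool_pos: [534.3, -26.1, 156.8]
tcp_rot: [3.141, 0.001, 1.522]
contact_force: [-0.6, 0.6, 0.3]
grip_width: 54.8
finger_force: 0.0
```

Run:
```python
from h import *
S=bot.capture('side');cv2.imwrite('pics/side4.png',S);print(bot.get_obs()['tool_pos'])
cv2.imwrite('pics/c4.png',cv2.resize(S[220:310,290:390],None,fx=6,fy=6,interpolation=2))
```

```text
[534.23183631 -24.23004835 156.70488617]
```

View pics/c4.png

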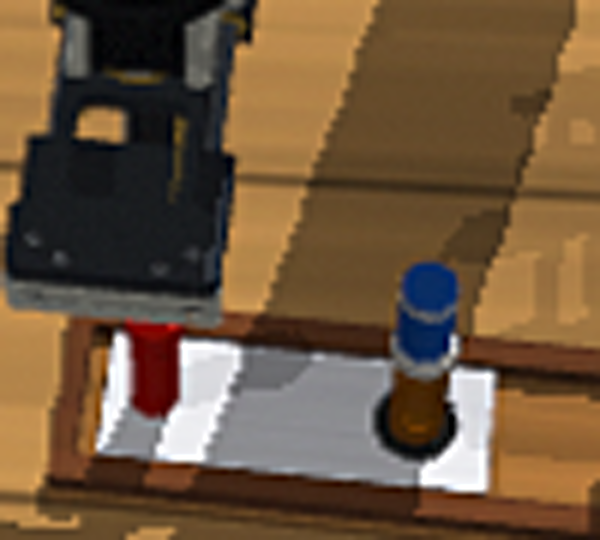

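The applicator stands upright in the vial with its cap on the collar, at crop (425,340). The gripper is above the handle. I lower it and grip.

jog_arm(targets=[{"xyz": [0.05, -0.02, 0], "spin": 0}, {"xyz": [0, 0, 0.6], "spin": 0}, {"xyz": [0, 0, 0.5], "spin": 0}, {"xyz": [0, 0, 0.18], "spin": 0}, {"xyz": [0, 0, 0], "spin": 0}, {"xyz": [0, 0, 0], "spin": 0}, {"xyz": [0, 0, 0], "spin": 0}, {"xyz": [0, 0, 0], "spin": 0}, {"xyz": [0, 0, 0], "spin": 0}, {"xyz": [0, 0, 0], "spin": 0}])

```text
time: 22.9
tool_pos: [533.0, -18.8, 54.4]
tcp_rot: [3.141, 0.0, 1.527]
contact_force: [0.8, -0.4, -0.4]
grip_width: 54.8
finger_force: 0.0
```

jog_arm(targets=[{"xyz": [0, 0, 0], "spin": 0}, {"xyz": [0, 0, 0], "spin": 0}, {"xyz": [0, 0, 0], "spin": 0}, {"xyz": [0, 0, 0], "spin": 0}, {"xyz": [0, 0, 0], "spin": 0}, {"xyz": [0, 0, 0], "spin": 0}, {"xyz": [0, 0, 0], "spin": 0}, {"xyz": [0, 0, 0], "spin": 0}, {"xyz": [0, 0, 0], "spin": 0}, {"xyz": [0, 0, 0], "spin": 0}], gripper=0)

```text
time: 24.15
tool_pos: [533.0, -18.7, 54.3]
tcp_rot: [3.141, 0.0, 1.527]
contact_force: [1.2, 0.3, -1.4]
grip_width: 23.0
finger_force: 30.0
```

jog_arm(targets=[{"xyz": [0.1, 0.002, 0], "spin": 0}, {"xyz": [0.18, 0.002, 0], "spin": 0}, {"xyz": [0.18, 0.002, 0], "spin": 0}, {"xyz": [0.18, 0.002, 0], "spin": 0}, {"xyz": [0.18, 0.002, 0], "spin": 0}, {"xyz": [0.18, 0.002, 0], "spin": 0}, {"xyz": [0.18, 0.002, 0], "spin": 0}, {"xyz": [0.18, 0, 0], "spin": 0}, {"xyz": [0.1, 0, 0], "spin": 0}, {"xyz": [0, 0, 0], "spin": 0}])

```text
time: 25.4
tool_pos: [539.5, 99.0, 54.3]
tcp_rot: [3.141, -0.001, 1.527]
contact_force: [3.7, 2.0, -3.3]
grip_width: 23.0
finger_force: 30.0
```

jog_arm(targets=[{"xyz": [0.03, 0, 0], "spin": 0}, {"xyz": [0.02, 0, 0], "spin": 0}, {"xyz": [0, 0, 0], "spin": 0}, {"xyz": [0, 0, 0], "spin": 0}, {"xyz": [0, 0, 0], "spin": 0}, {"xyz": [0, 0, 0], "spin": 0}, {"xyz": [0, 0, 0], "spin": 0}, {"xyz": [0, 0, 0], "spin": 0}, {"xyz": [0, 0, 0], "spin": 0}, {"xyz": [0, 0, 0], "spin": 0}])

```text
time: 26.65
tool_pos: [539.7, 101.5, 54.3]
tcp_rot: [3.141, 0.0, 1.526]
contact_force: [5.6, -0.7, -3.9]
grip_width: 23.0
finger_force: 30.0
```

jog_arm(targets=[{"xyz": [0.03, 0.003, 0], "spin": 0}, {"xyz": [0.02, 0.003, 0], "spin": 0}, {"xyz": [0, 0, 0], "spin": 0}, {"xyz": [0, 0, 0], "spin": 0}, {"xyz": [0, 0, 0], "spin": 0}, {"xyz": [0, 0, 0], "spin": 0}, {"xyz": [0, 0, 0], "spin": 0}, {"xyz": [0, 0, 0], "spin": 0}, {"xyz": [0, 0, 0], "spin": 0}, {"xyz": [0, 0, 0], "spin": 0}])

```text
time: 27.9
tool_pos: [539.9, 105.9, 54.3]
tcp_rot: [-3.141, 0.0, 1.527]
contact_force: [2.3, -2.4, -1.5]
grip_width: 23.3
finger_force: 30.0
```

jog_arm(targets=[{"xyz": [0.02, 0.003, 0], "spin": 0}, {"xyz": [0, 0, 0], "spin": 0}, {"xyz": [0, 0, 0], "spin": 0}, {"xyz": [0, 0, 0], "spin": 0}, {"xyz": [0, 0, 0], "spin": 0}, {"xyz": [0, 0, 0], "spin": 0}, {"xyz": [0, 0, 0], "spin": 0}, {"xyz": [0, 0, 0], "spin": 0}, {"xyz": [0, 0, 0], "spin": 0}, {"xyz": [0, 0, 0], "spin": 0}])

```text
time: 29.15
tool_pos: [540.1, 107.6, 54.3]
tcp_rot: [-3.141, -0.0, 1.527]
contact_force: [-2.0, 1.5, 1.0]
grip_width: 23.0
finger_force: 30.0
```

jog_arm(targets=[{"xyz": [0.02, 0.001, 0], "spin": 0}, {"xyz": [0.02, 0, 0], "spin": 0}, {"xyz": [0, 0, 0], "spin": 0}, {"xyz": [0, 0, 0], "spin": 0}, {"xyz": [0, 0, 0], "spin": 0}, {"xyz": [0, 0, 0], "spin": 0}, {"xyz": [0, 0, 0], "spin": 0}, {"xyz": [0, 0, 0], "spin": 0}, {"xyz": [0, 0, 0], "spin": 0}, {"xyz": [0, 0, 0], "spin": 0}])

```text
time: 30.4
tool_pos: [540.1, 107.8, 54.3]
tcp_rot: [-3.14, 0.004, 1.527]
contact_force: [-2.0, -13.4, 2.0]
grip_width: 22.8
finger_force: 30.0
```

The carriage stopped at the home stop with 13 N. I release, lift clear and check.

jog_arm(targets=[{"xyz": [0, 0, 0], "spin": 0}, {"xyz": [0, 0, 0], "spin": 0}, {"xyz": [0, 0, 0], "spin": 0}, {"xyz": [0, 0, 0], "spin": 0}, {"xyz": [0, 0, 0], "spin": 0}, {"xyz": [0, 0, -0.4], "spin": 0}, {"xyz": [0, 0, -0.5], "spin": 0}, {"xyz": [-0.7, 0, 0], "spin": 0}, {"xyz": [-0.7, 0, 0], "spin": 0}, {"xyz": [-0.7, 0, 0], "spin": 0}], gripper=60)

```text
time: 31.65
tool_pos: [533.0, -58.6, 126.6]
tcp_rot: [3.141, 0.0, 1.528]
contact_force: [0.6, -0.2, -0.0]
grip_width: 55.2
finger_force: 0.0
```

jog_arm(targets=[{"xyz": [-0.5, 0, 0], "spin": 0}, {"xyz": [0, 0, 0], "spin": 0}, {"xyz": [0, 0, 0], "spin": 0}, {"xyz": [0, 0, 0], "spin": 0}, {"xyz": [0, 0, 0], "spin": 0}, {"xyz": [0, 0, 0], "spin": 0}, {"xyz": [0, 0, 0], "spin": 0}, {"xyz": [0, 0, 0], "spin": 0}, {"xyz": [0, 0, 0], "spin": 0}, {"xyz": [0, 0, 0], "spin": 0}])

```text
time: 32.9
tool_pos: [531.4, -97.2, 126.3]
tcp_rot: [3.142, 0.0, 1.527]
contact_force: [-0.0, -0.3, 0.3]
grip_width: 55.3
finger_force: 0.0
```

Run:
```python
from h import *
S=bot.capture('side');cv2.imwrite('pics/side5.png',S);print(bot.get_obs()['tool_pos'])
cv2.imwrite('pics/c5.png',cv2.resize(S[200:350,150:500],None,fx=2.2,fy=2.2,interpolation=2))
p=blob(S,'red',(345,262,395,305));print(p)
```

```text
[531.35446718 -97.19717684 126.30881503]
(array([369.5       , 277.75757576]), array([365, 274,  10,   8,  66]))
```

View pics/c5.png

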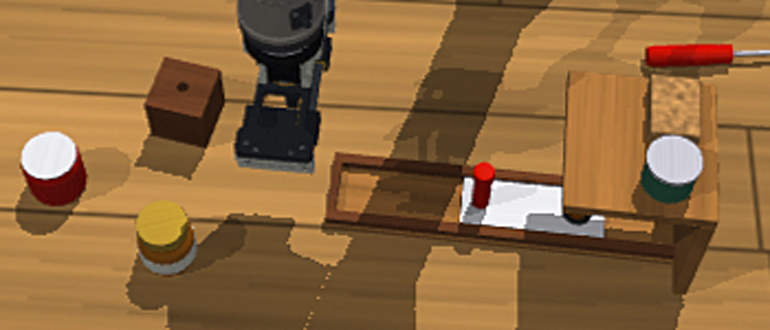

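The handle is back at (369.5,277.8), almost where it started. The carriage ran 126.5 mm to a hard stop, the tin, jar and screwdriver are undisturbed, and the gripper is clear.

```bash
python3 -c "
from plant import bot
print(bot.close_job())"
```

```text
the job is handed in; nothing more can be done
None
```

I handed the job in at about 33 s: the applicator's cap was pressed onto the vial's rim until it stopped, the carriage went back to its home stop, and the jar, red tin and screwdriver were left alone; the hand-in gave no verdict.

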